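# Seat a handset battery in the undercut pocket of a bench tester

### The arm

A 6-joint arm with a two-finger parallel gripper is mounted at the origin on the work surface. World frame = base frame: x ahead of the robot, y to its left, z up, the work surface at z = 0. Lengths are in m, angles in rad, forces in N, time in s.
With the tool pointing down it reaches from about 0.275 to 0.75 m from the base axis. Payload 10.2 kg.
Tool frame: the origin (TCP) lies at the very end of the fingers, on their centre line; the grasp point (between the pads) lies 19 mm behind it; z points along the fingers, y is the line along which they close (so a half turn about z gives the same grasp; the last joint's range is limited). The gripper opens to 85 mm and grips with 20 to 120 N. Pads are 22 mm wide; open, the fingers measure 114 mm over their backs; the gripper's body (76 mm by 85 mm) begins 54 mm behind the grasp point. The pads swing forward as they close: fully open they stand 13 mm farther back than shut.
Start: joints at [0.969, 0.313, 1.498, -0, 1.331, -0.223], TCP at [0.194, 0.488, 0.231] pointing down, gripper open.
Joint ranges: [-2.94, 2.94], [-0.97, 2.17], [0.19, 2.56], [-1.23, 4.37], [0.02, 3.11], [-2.88, 2.88]. Speed limits (rad/s): [2.39, 2.39, 3.01, 3.14, 3.14, 3.14].

### API

Orientations are given as a unit quaternion [w, x, y, z].
In Python, from plant import ctrl, cams gives the robot as it stands.
- The arm moves only by the tool drive_tool, never from a script. Its arguments are lists of equal length, an entry for each row: "travel": the shift along the tool's x, y, z in cm, a list of three; "roll": the turn about the tool's z in rad; "gripper": the gripper command: -1 is shut, 1 is fully open, values between are in proportion. A call has 1 to 8 rows; each row shifts and turns the commanded pose from where the row before left it, along the tool's axes as they then stand; what a row does not reach is not made up. A row lasts 1/10 s, in which the tool goes at most 50 mm and 8.59 degrees, less where a joint would pass 70% of its speed; a pose out of reach is approached as far as the arm can. A call with a gripper value outside its range is refused whole. The fingers move at their own pace and stop on an object; the grip force is fixed at half the most. Time passes only in rows, so rows that do not move let the fingers close. It gives the time, the measured TCP pose, the force, the opening and the grip force at its end, in the units of the state.
- ctrl.read_state(): the state, without advancing time (a new reading comes with each control period).
- cams.snapshot(name): name is "scene" or "top" or "wrist"; returns a dict with "pixels" (400x640x3 uint8, red, green, blue), "fx", "fy", "cx", "cy" (pixels), "R" (3x3) and "t" (3): a world point X has camera coordinates R X + t. Camera axes: x right, y down, z forward; pixel columns grow to the right and rows downward; lengths in m; the calibration is good to about 2 mm. A picture is of the moment at which its call begins. There is no depth.
- ctrl.finish_job(): hands the job in; it is judged then, once.
Trained networks look in a picture, given as the dict that the camera call returned (one of the last four; its "shot" number tells which), for a name from the list of things; names that differ only in an ending like _2 or _b are one class to them, and where a whole thing is asked for, a point or a joint stands for the part that bears it (a point fixed in the world has none). Each returns a list of dicts, best first, with "confidence" (0 to 1); they miss things now and then, are a little off and sometimes report something else, mostly with a low value. They report only what shows in the picture. A call takes as long as a camera call. They do not tell look-alikes from the thing itself.
- cams.silhouettes(picture, name): "mask" (400x640 bool, what is visible of it) and "pixel" ([column, row] in pixels, amid what is visible of it).
The state is a dict: "time_s": time; "joints": joint angles; "dq": joint speeds; "joint_torque": joint torques, N m; "position": TCP position; "ee_rot": TCP orientation; "force": force on the tool from outside, world axes, zero at the start; "torque": the same for the moment, N m; "opening": opening from 0.0 (shut) to 1.0 (fully open); "gripper_force": force on a finger pad.
Only numpy, scipy, OpenCV 4.12 (cv2) and the standard library are available. Lean on these libraries where they do the work, as an engineer would, in place of code of your own. Each camera call takes 0.05 s, during which the arm holds its last target. There are 200 camera calls.

### The job

Lay the battery flat on the tester's tongue in front of the hood, brass contacts towards the pocket, then slide it along the tongue under the hood until it is fully home against the back of the pocket, flat and straight. Let go of it and leave the lifter, spudger and bowl where they are.

Things in the scene. Friction and masses are not known exactly. Their poses are not given: they have to be found in the camera images.
- battery_center (a point): Centre (half-way up) of the loose black handset battery, a flat block 76 mm long (its x), 46 mm wide (its y), 12 mm thick (its z, up), about 75 g. Its x axis points to the end with three small brass contacts; a plain grey patch marks its upper face. It starts flat on the sheet.
- battery_contacts (a point): Middle of the battery's contact end face, 38 mm from its centre along its x; same axes as the battery.
- pocket_mouth (a point): Middle of the mouth of the fixed grey battery tester's pocket, on the upper face of its tongue, 24 mm above the sheet. x points level into the pocket, y to its left, z up. The tongue is a level bar 34 mm wide, 24 mm high on the sheet, free at both sides; it starts 115 mm before the mouth and runs on into the pocket as its floor.
- pocket_end (a point): Middle of the pocket's back wall, on its floor: 30 mm past the mouth, same axes. The pocket is 50 mm wide between side walls and 16 mm high under the hood; 46 mm of a seated battery stay outside. Two guide plates widen the mouth to about 64 mm over the 14 mm before it, from the sheet up to 40 mm.
- canopy_edge (a point): Middle of the lower front edge of the hood's canopy, 114 mm above the sheet, 32 mm before the mouth. Hood and canopy are 84 mm wide, 136 mm high; the hood ends 85 mm past the mouth. A gripper held upright near the mouth strikes the canopy: lean the tool about 40 degrees back, away from the hood, tips pointing at the pocket.
- lifter: Bystander: black silicone suction lifter standing on its cup, 56 mm across, 48 mm high, loose; origin at the centre of its underside.
- spudger: Bystander: orange pry tool lying on the sheet, 145 mm long (its x), 12 mm wide, 8 mm high, loose; origin on its underside near the middle.
- bowl: Bystander: stainless steel bowl, 130 mm across the rim, 50 mm high, loose; origin at the centre of its underside.
Not all that is in view belongs to the job. Several things look just like the part that bears battery_center: the one meant starts farthest to the robot's right.

How it is judged:
By the outcome, as a careful person would: the job done as asked, in the order asked, and still so for the second after the job is handed in, with the robot touching nothing.
It also fails if it takes over 42 s, if anything falls off the work surface, if the arm or the gripper's body presses on something with over 40 N, if the wrist force passes 120 N, or if a joint passes its speed limit or range.

## Working session

There is one attempt and no reset: what is moved stays moved. The work goes in short steps, Python scripts to look and compute and a tool call to move; the robot and the scene stay as the last step left them, time stands still between calls to the robot, and variables do not carry over. Pictures are saved under pics/ and viewed, at most 10 in all, crops included, and the job is handed in when it is done.

Besides the shell and the picture viewer there is one more tool, called as name(argument=value, ...) on one line, values as JSON. drive_tool: Moves the arm, as the interface text tells. Its arguments: {"type":"object","properties":{"travel":{"type":"array","items":{"type":"array","items":{"type":"number"}}},"roll":{"type":"array","items":{"type":"number"}},"gripper":{"type":"array","items":{"type":"number"}}},"required":["travel","roll","gripper"]}

```bash
ls; mkdir -p pics
cat > h.py <<'E'
import numpy as np, cv2, json
from plant import ctrl, cams
def ray(p,uv,z):
    R=np.array(p["R"]);t=np.array(p["t"]);c=-R.T@t
    d=R.T@np.array([(uv[0]-p["cx"])/p["fx"],(uv[1]-p["cy"])/p["fy"],1.])
    return c+d*(z-c[2])/d[2]
def proj(p,X):
    q=np.array(p["R"])@np.array(X)+np.array(p["t"]); return [p["fx"]*q[0]/q[2]+p["cx"],p["fy"]*q[1]/q[2]+p["cy"]]
def save(p,n): cv2.imwrite(f"pics/{n}.png",p["pixels"][:,:,::-1])
E
python3 - <<'E'
from h import *
s=ctrl.read_state();print(s["time_s"],s["position"],s["ee_rot"])
P={}
for n in["top","scene"]:
    p=cams.snapshot(n);P[n]=p
    for k in["battery_center","pocket_mouth","lifter","spudger","bowl"]:
        try:
            for d in cams.silhouettes(p,k):
                m=np.array(d["mask"]).astype(np.uint8)
                r=cv2.minAreaRect(cv2.findNonZero(m))
                print(n,k,round(d["confidence"],2),np.round(d["pixel"]),np.round(ray(p,d["pixel"],.012)[:2],3),m.sum(),np.round(cv2.boxPoints(r)).tolist())
        except Exception as e: print(n,k,e)
im=np.vstack([P["top"]["pixels"],P["scene"]["pixels"]])
save(P["top"],"top0");save(P["scene"],"scene0")
E
```

```text
pics
0.0 [0.19399488 0.4875619  0.23074911] [-2.70666020e-04  1.88263059e-01  9.82118427e-01 -5.86096281e-04]
top battery_center 0.8 [395. 205.] [ 0.495 -0.112] 581 [[380.0, 193.0], [399.0, 187.0], [409.0, 216.0], [390.0, 222.0]]
top battery_center 0.74 [399. 264.] [ 0.352 -0.118] 648 [[380.0, 265.0], [407.0, 247.0], [418.0, 264.0], [391.0, 282.0]]
top battery_center 0.67 [443. 232.] [ 0.429 -0.227] 669 [[425.0, 234.0], [433.0, 216.0], [465.0, 230.0], [457.0, 248.0]]
top pocket_mouth 0.97 [294. 198.] [0.511 0.135] 2985 [[252.0, 205.0], [270.0, 161.0], [357.0, 196.0], [339.0, 240.0]]
top lifter 0.92 [447. 180.] [ 0.558 -0.242] 389 [[437.0, 172.0], [459.0, 172.0], [459.0, 193.0], [437.0, 193.0]]
top spudger 0.86 [261. 263.] [0.352 0.211] 253 [[248.0, 237.0], [253.0, 235.0], [274.0, 289.0], [270.0, 291.0]]
top bowl 0.94 [200. 152.] [0.63  0.376] 2057 [[169.0, 137.0], [219.0, 121.0], [234.0, 167.0], [184.0, 183.0]]
scene battery_center 0.86 [211. 211.] [ 0.427 -0.226] 462 [[193.0, 217.0], [197.0, 200.0], [227.0, 208.0], [223.0, 224.0]]
scene battery_center 0.72 [259. 226.] [ 0.492 -0.1  ] 469 [[242.0, 219.0], [259.0, 213.0], [268.0, 238.0], [251.0, 244.0]]
scene battery_center 0.57 [252. 189.] [ 0.359 -0.117] 357 [[237.0, 188.0], [261.0, 174.0], [268.0, 186.0], [244.0, 200.0]]
scene pocket_mouth 0.9 [350. 210.] [0.464 0.143] 3381 [[295.0, 227.0], [305.0, 166.0], [392.0, 181.0], [382.0, 241.0]]
scene lifter 0.62 [200. 250.] [ 0.547 -0.243] 405 [[190.0, 239.0], [211.0, 239.0], [211.0, 263.0], [190.0, 263.0]]
scene spudger 0.52 [357. 172.] [0.325 0.188] 104 [[351.0, 166.0], [354.0, 162.0], [384.0, 192.0], [381.0, 196.0]]
scene bowl 0.84 [454. 239.] [0.588 0.389] 2038 [[416.0, 240.0], [449.0, 206.0], [487.0, 245.0], [454.0, 278.0]]
```

Run:
```python
import cv2
a=cv2.imread("pics/top0.png");b=cv2.imread("pics/scene0.png")
A=cv2.resize(a[115:300,160:480],(800,462),interpolation=cv2.INTER_CUBIC)
cv2.imwrite("pics/c1.png",A)
cv2.imwrite("pics/c2.png",cv2.resize(b[150:275,180:400],(800,455),interpolation=cv2.INTER_CUBIC))
```

```text
(no output)
```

View pics/c1.png

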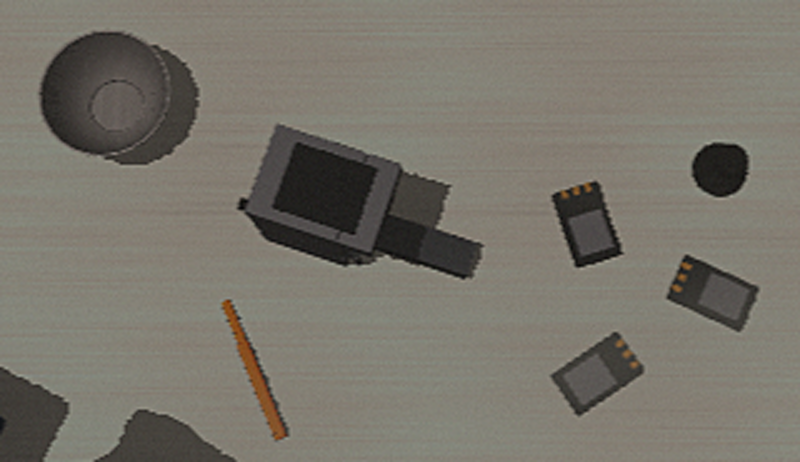

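View pics/c2.png

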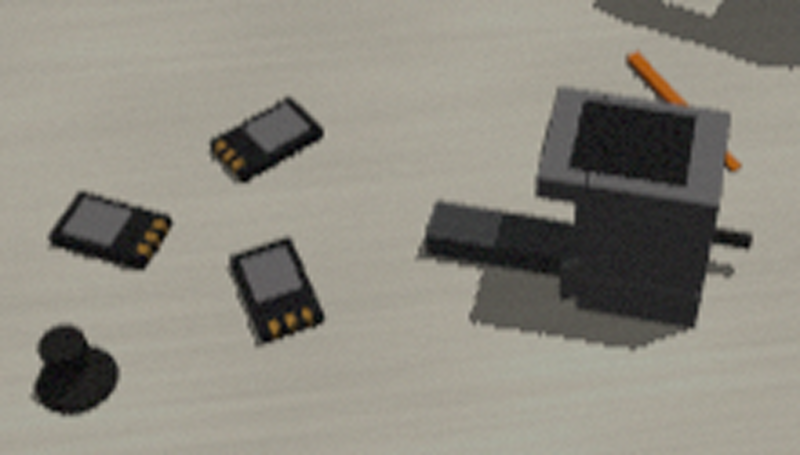

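Three look-alikes in the top picture: (395,205), (399,264), (443,232). The last, at y = -0.227, is farthest to the robot's right, lying in the crop at (713,292) with its contacts up and to the left. The tester's tongue points right in the crop at (475,260). I'm moving to hover over the battery.

drive_tool(travel=[[-3,-3.6,0],[-3,-3.6,0],[-3,-3.6,0],[-3,-3.6,0],[-3,-3.6,0],[-3,-3.6,0],[-3,-3.6,0],[-3,-3.6,0]], roll=[0,0,0,0,0,0,0,0], gripper=[1,1,1,1,1,1,1,1])

```text
time_s: 1.4
position: [0.3107, 0.1297, 0.2316]
ee_rot: [0.001, 0.188, 0.982, 0.0]
force: [0.4, 0.5, -0.1]
opening: 1.0
gripper_force: 0.0
```

drive_tool(travel=[[-3,-3.6,0],[-3,-3.6,0],[-3,-3.6,0],[-3,-3.6,0],[-3,-3.6,0],[-3,-3.6,0],[-3,-3.6,0],[-3,-3.6,0]], roll=[0,0,0,0,0,0,0,0], gripper=[1,1,1,1,1,1,1,1])

```text
time_s: 2.2
position: [0.4273, -0.227, 0.2313]
ee_rot: [0.0, 0.189, 0.982, -0.0]
force: [1.3, -0.1, 0.4]
opening: 0.998
gripper_force: 0.0
```

drive_tool(travel=[[0,0,0],[0,0,0],[0,0,0],[0,0,0],[0,0,0],[0,0,0],[0,0,0],[0,0,0]], roll=[0.145,0.145,0.145,0.145,0.145,0.145,0.145,0.145], gripper=[1,1,1,1,1,1,1,1])

```text
time_s: 3.0
position: [0.4271, -0.2249, 0.2313]
ee_rot: [0.0, 0.698, 0.716, 0.0]
force: [-0.3, 0.1, 0.3]
opening: 1.004
gripper_force: 0.0
```

drive_tool(travel=[[0,0,0],[0,0,0],[0,0,0],[0,0,0]], roll=[0.145,0.145,0.145,0], gripper=[1,1,1,1])

```text
time_s: 3.4
position: [0.4271, -0.2249, 0.2313]
ee_rot: [0.0, 0.835, 0.551, -0.0]
force: [-0.0, 0.5, 0.1]
opening: 0.998
gripper_force: 0.0
```

```bash
cat >> h.py <<'E'
def yaw(s):
    w,x,y,z=s["ee_rot"]; return np.degrees(np.arctan2(2*(x*y+w*z),1-2*(y*y+z*z)))
E
python3 - <<'E'
from h import *
s=ctrl.read_state();print(s["position"],"toolx yaw",yaw(s))
p=cams.snapshot("wrist");save(p,"w1")
R=np.array(p["R"]);print("cam",-R.T@np.array(p["t"]),R.round(2).tolist(),p["fx"])
for d in cams.silhouettes(p,"battery_center"):
    c=cv2.findNonZero(np.array(d["mask"]).astype(np.uint8))
    b=cv2.boxPoints(cv2.minAreaRect(c))
    W=np.array([ray(p,u,.012)[:2] for u in b]);e=np.diff(np.vstack([W,W[:1]]),axis=0)
    print(round(d["confidence"],2),b.round().tolist(),W.mean(0).round(4),np.linalg.norm(e,axis=1).round(4),np.degrees(np.arctan2(e[:,1],e[:,0])).round(1))
E
```

```text
[ 0.42711527 -0.22488839  0.23132301] toolx yaw 66.83533973207388
cam [ 0.46018584 -0.14773383  0.37387293] [[0.92, -0.39, 0.0], [-0.37, -0.87, 0.32], [-0.13, -0.3, -0.95]] 296.61805808173204
0.75 [[184.0, 111.0], [206.0, 77.0], [267.0, 115.0], [245.0, 150.0]] [ 0.3525 -0.1153] [0.0475 0.0781 0.0492 0.0808] [  28.1  -55.  -148.6  123.6]
0.68 [[296.0, 64.0], [352.0, 11.0], [382.0, 44.0], [326.0, 97.0]] [ 0.4971 -0.1095] [0.0791 0.0458 0.0814 0.048 ] [  17.1  -64.7 -161.2  112.3]
0.65 [[305.0, 204.0], [307.0, 144.0], [345.0, 145.0], [343.0, 205.0]] [ 0.4304 -0.2286] [0.077  0.0455 0.0771 0.0487] [  64.1  -25.  -113.6  154.9]
```

View pics/w1.png

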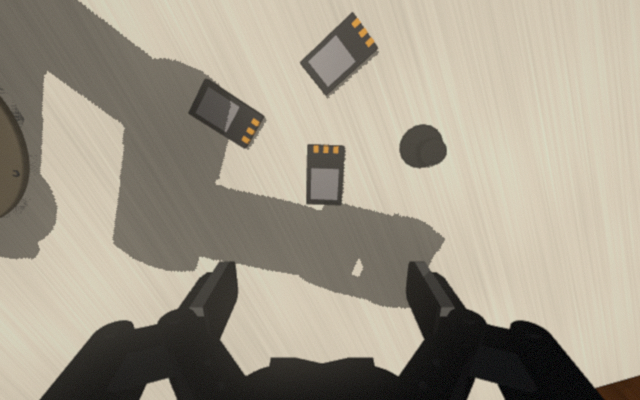

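The wrist picture shows the target battery at (325,175), contacts up in the image. It measures 77x47 mm, centre (0.430,-0.228), yaw about 65°. I'll go down and grip 10 mm behind the centre.

drive_tool(travel=[[-1.2,0.35,0],[0,0,4.5],[0,0,4.5],[0,0,4.5],[0,0,4.5],[0,0,2.5],[0,0,0],[0,0,0]], roll=[0.028,0,0,0,0,0,0,0], gripper=[1,1,1,1,1,1,1,1])

```text
time_s: 4.3
position: [0.4259, -0.2381, 0.027]
ee_rot: [0.0, 0.842, 0.54, 0.0]
force: [0.4, 0.4, 0.0]
opening: 0.996
gripper_force: 0.0
```

Run:
```python
from h import *
s=ctrl.read_state();print(s["position"],yaw(s))
p=cams.snapshot("wrist");save(p,"w2")
for d in cams.silhouettes(p,"battery_center"):
    c=cv2.findNonZero(np.array(d["mask"]).astype(np.uint8))
    b=cv2.boxPoints(cv2.minAreaRect(c))
    W=np.array([ray(p,u,.012)[:2] for u in b]);e=np.diff(np.vstack([W,W[:1]]),axis=0)
    print(round(d["confidence"],2),b.round().tolist(),W.mean(0).round(4),np.linalg.norm(e,axis=1).round(4),np.degrees(np.arctan2(e[:,1],e[:,0])).round(1))
```

```text
[ 0.42593171 -0.23813351  0.02701818] 65.31365959119248
0.8 [[269.0, 0.0], [377.0, 0.0], [377.0, 60.0], [269.0, 60.0]] [ 0.475  -0.1333] [0.0491 0.0248 0.052  0.0248] [ -24.7 -111.2  155.3   62.1]
```

View pics/w2.png

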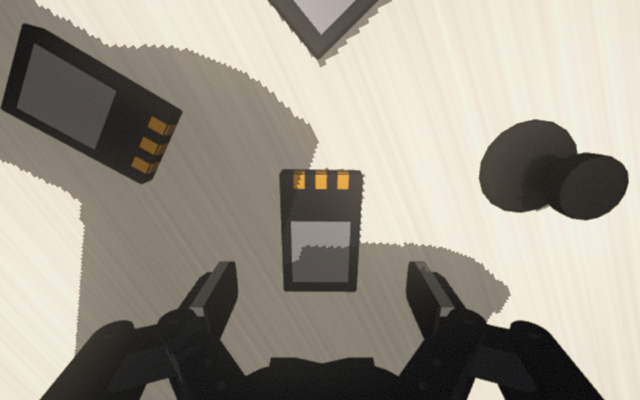

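The battery sits centred between the fingers (corners near (280,170), (360,170), (357,292), (285,293)). Next I descend and close.

drive_tool(travel=[[0,0,1.5],[0,0,1.0],[0,0,0],[0,0,0],[0,0,0],[0,0,0],[0,0,0],[0,0,0]], roll=[0,0,0,0,0,0,0,0], gripper=[1,1,0.6,0.3,-1,-1,-1,-1])

```text
time_s: 5.2
position: [0.4262, -0.2377, 0.0024]
ee_rot: [0.001, 0.842, 0.54, 0.0]
force: [-1.0, 1.1, 5.2]
opening: 0.514
gripper_force: 61.6
```

drive_tool(travel=[[0,0,0],[0,0,0],[0,0,-1.0]], roll=[0,0,0], gripper=[-1,-1,-1])

```text
time_s: 5.5
position: [0.4254, -0.237, 0.0114]
ee_rot: [-0.001, 0.842, 0.54, -0.0]
force: [-0.6, -0.5, -0.9]
opening: 0.515
gripper_force: 61.3
```

drive_tool(travel=[[0,0,-4.5],[0,0,-4.5],[0,0,-4.5],[0,0,-4],[4,-1.7,0],[4,-1.7,0],[4,-1.7,0],[3.4,-1.4,0]], roll=[0,0,0,0,0,0,0,0], gripper=[-1,-1,-1,-1,-1,-1,-1,-1])

```text
time_s: 6.3
position: [0.4304, -0.0682, 0.1872]
ee_rot: [0.0, 0.842, 0.54, 0.0]
force: [1.3, -0.1, -1.7]
opening: 0.515
gripper_force: 61.8
```

Run:
```python
from h import *
s=ctrl.read_state();print(s["position"],yaw(s),s["opening"])
p=cams.snapshot("wrist");save(p,"w3")
np.savez("w3.npz",R=p["R"],t=p["t"],k=[p["fx"],p["fy"],p["cx"],p["cy"]])
p=cams.snapshot("top");np.savez("top.npz",R=p["R"],t=p["t"],k=[p["fx"],p["fy"],p["cx"],p["cy"]])
for u in([352.8,212.2],[348,226.2]): print(ray(p,u,.024))
```

```text
[ 0.4304392  -0.06822958  0.18721782] 65.3198006539551 0.5154279363942872
[ 0.47396415 -0.00907804  0.024     ]
[0.43984232 0.00274125 0.024     ]
```

View pics/w3.png

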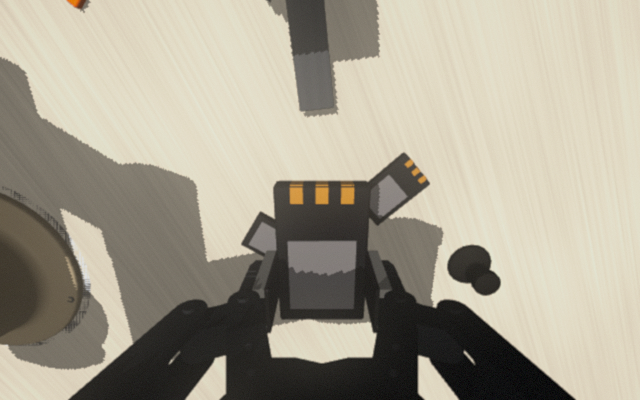

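The held battery is straight in the wrist picture. The tongue shows as a dark bar, left edge (288,0)-(301,108), right edge (326,0)-(336,105), tip near row 108. I'll measure its edges with subpixel fits.

Run:
```python
import numpy as np,cv2
g=cv2.cvtColor(cv2.imread("pics/w3.png"),cv2.COLOR_BGR2GRAY)
for r in(20,40,65,80,95): print(r,g[r,284:345].tolist())
for c in(308,318,328): print(c,g[44:60,c].tolist(),g[98:122,c].tolist())
```

```text
20 [199, 149, 126, 117, 90, 74, 74, 72, 72, 71, 72, 71, 72, 69, 69, 69, 69, 68, 70, 68, 68, 70, 68, 69, 67, 68, 65, 68, 64, 66, 67, 63, 64, 66, 65, 66, 63, 67, 66, 64, 61, 76, 108, 120, 119, 122, 119, 121, 119, 118, 118, 117, 119, 117, 118, 119, 120, 120, 119, 119, 117]
40 [219, 220, 217, 216, 217, 206, 141, 88, 74, 73, 78, 75, 76, 75, 73, 73, 72, 72, 70, 72, 71, 71, 71, 75, 71, 72, 69, 71, 70, 68, 68, 68, 70, 67, 71, 68, 68, 72, 67, 70, 70, 67, 69, 82, 114, 124, 125, 121, 119, 122, 122, 123, 122, 121, 121, 119, 120, 124, 120, 120, 118]
65 [216, 216, 214, 219, 219, 219, 219, 218, 217, 197, 137, 107, 108, 110, 108, 108, 107, 106, 104, 105, 105, 105, 104, 101, 104, 104, 105, 106, 107, 104, 106, 106, 103, 103, 102, 102, 104, 103, 105, 104, 106, 104, 104, 103, 100, 99, 105, 120, 124, 156, 201, 215, 216, 215, 215, 218, 216, 216, 213, 216, 215]
80 [215, 216, 216, 216, 219, 218, 217, 216, 217, 218, 221, 203, 143, 110, 108, 111, 109, 111, 109, 109, 107, 106, 107, 106, 106, 104, 106, 108, 108, 109, 108, 109, 105, 107, 105, 107, 105, 105, 105, 106, 108, 107, 107, 106, 104, 107, 106, 102, 117, 
[... 250 characters left out ...]
08, 108, 108, 106, 108, 109, 108, 107, 108, 107, 106, 105, 119, 125, 147, 188, 209, 212, 213, 214, 212, 214, 214, 215]
308 [71, 74, 73, 74, 74, 74, 73, 72, 73, 79, 96, 104, 104, 104, 103, 104] [109, 111, 110, 109, 109, 109, 110, 112, 111, 110, 110, 107, 109, 126, 132, 130, 128, 129, 153, 200, 218, 220, 220, 219]
318 [72, 70, 71, 73, 71, 71, 72, 81, 97, 101, 101, 99, 100, 102, 102, 100] [108, 107, 110, 110, 109, 110, 110, 111, 111, 112, 109, 110, 122, 128, 127, 128, 153, 195, 212, 219, 217, 216, 217, 216]
328 [97, 91, 90, 92, 92, 89, 86, 91, 96, 99, 98, 97, 96, 98, 98, 101] [110, 110, 111, 107, 110, 110, 111, 109, 110, 107, 108, 125, 129, 131, 128, 136, 168, 207, 217, 216, 217, 216, 215, 215]
```

```bash
cat > m.py <<'E'
from h import *
d=np.load("w3.npz");k=d["k"];p=dict(R=d["R"],t=d["t"],fx=k[0],fy=k[1],cx=k[2],cy=k[3])
f=lambda L:np.array([ray(p,u,.024)[:2] for u in L])
L=f([(287.2,20),(289.9,40),(293.6,65),(295.7,80),(297.4,95)]);R=f([(325.5,20),(327.4,40),(330.5,65),(331.7,80),(332.6,95)]);T=f([(308,110.5),(318,109.5),(328,108.5)])
for Q in(L,R,T):
    v=cv2.fitLine(Q.astype(np.float32),2,0,0,.01).ravel();print(np.degrees(np.arctan2(v[1],v[0])),Q.round(4).tolist())
print("width",np.linalg.norm(L-R,axis=1))
# battery rect in hand: top contact edge & rear edge at top face
s=ctrl.read_state()
for z in(.188,.193,.2):
  print(z,[(ray(p,u,z)[:2]-s["position"][:2]).round(4) for u in((275,182),(368,182),(280,318),(364,318))])
E
python3 m.py
```

```text
72.23377 [[0.4671, 0.0848], [0.4621, 0.0694], [0.4559, 0.0493], [0.4519, 0.0368], [0.4475, 0.024]]
71.99328 [[0.4984, 0.0704], [0.4934, 0.0551], [0.4874, 0.0348], [0.4831, 0.0224], [0.4784, 0.0098]]
-19.230148 [[0.4506, 0.0068], [0.4599, 0.0036], [0.4693, 0.0003]]
width [0.03445545 0.03438714 0.03467397 0.0343378  0.03408808]
0.188 [array([-0.0012,  0.0507]), array([0.0404, 0.0316]), array([-0.0363, -0.0228]), array([ 0.008 , -0.0432])]
0.193 [array([0.0001, 0.0516]), array([0.0402, 0.0331]), array([-0.0338, -0.0193]), array([ 0.009, -0.039])]
0.2 [array([0.0018, 0.0528]), array([0.04  , 0.0353]), array([-0.0303, -0.0145]), array([ 0.0103, -0.0332])]
```

drive_tool(travel=[[0,0,0],[3.5,0.2,0],[3.5,0.2,0],[3.5,0.1,0],[0,0,4.5],[0,0,4.5],[0,0,3],[0,0,0]], roll=[-0.113,0,0,0,0,0,0,0], gripper=[-1,-1,-1,-1,-1,-1,-1,-1])

```text
time_s: 7.2
position: [0.4666, 0.0278, 0.0639]
ee_rot: [-0.002, 0.81, 0.586, -0.002]
force: [0.4, -0.0, 0.7]
opening: 0.517
gripper_force: 61.8
```

Run:
```python
from h import *
s=ctrl.read_state();print(s["position"],yaw(s),s["opening"],s["force"])
a=cams.snapshot("wrist");b=cams.snapshot("scene")
sc=b["pixels"][150:275,240:400]
im=np.vstack([cv2.resize(a["pixels"],(480,300)),cv2.resize(sc,(480,300),interpolation=cv2.INTER_CUBIC)])
save(dict(pixels=im),"x4")
```

```text
[0.46657652 0.02783545 0.06385833] 71.7572421525811 0.5165794309499313 [ 0.41262114 -0.02833374  0.74419328]
```

View pics/x4.png

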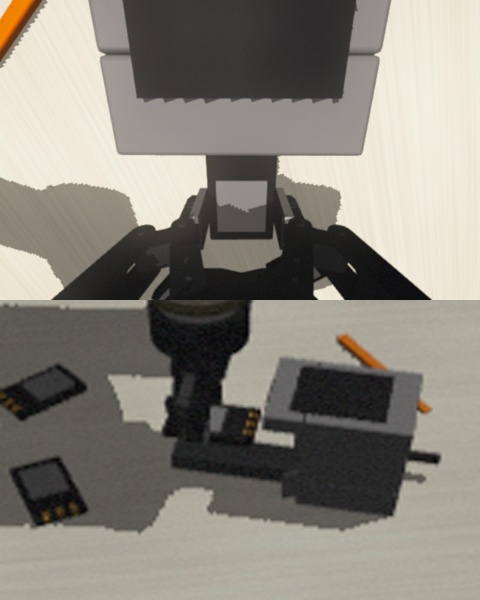

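Canopy's front edge spans (120..362, 153) in the shrunken wrist picture, centred at 241 like the battery (207..277), so the battery is in line. The scene view agrees. I'll check the canopy's position and yaw numerically, then lower the battery.

Run:
```python
from h import *
p=cams.snapshot("wrist");s=ctrl.read_state()
sm=cv2.imread("pics/x4.png")[:300];g=cv2.cvtColor(p["pixels"],cv2.COLOR_RGB2GRAY).astype(int)
for z in(.114,.136):
  A=ray(p,(159,204.5),z);B=ray(p,(483,204.5),z);print(z,A,B,np.linalg.norm(A-B),(A+B)/2,np.degrees(np.arctan2(*(B-A)[1::-1])))
# sub-pixel bottom edge rows of canopy at several columns, away from battery
for c in(180,210,250,390,420,450):
  col=g[190:220,c];print(c,190+np.argmax(np.abs(np.diff(col))),col[8:22].tolist())
for r in(120,160,190):print(r,g[r,130:165:3].tolist(),g[r,470:505:3].tolist())
m=np.array([.4951,.1131]);a=np.array([.312,.950]);print("pred edge",m-.032*a, "tip", m-.115*a)
```

```text
0.114 [0.43240076 0.09315125 0.114     ] [0.53777882 0.05837683 0.114     ] 0.1109675462821208 [0.48508979 0.07576404 0.114     ] -18.2627263094387
0.136 [0.44683506 0.09635581 0.136     ] [0.5280809  0.06954494 0.136     ] 0.08555530592047983 [0.48745798 0.08295037 0.136     ] -18.26272630943869
180 203 [152, 152, 143, 136, 131, 149, 205, 233, 236, 236, 236, 236, 236, 235]
210 203 [152, 150, 142, 134, 127, 146, 199, 230, 235, 235, 236, 237, 238, 238]
250 203 [149, 148, 140, 131, 125, 148, 203, 233, 235, 235, 233, 233, 234, 234]
390 204 [147, 146, 138, 128, 121, 122, 173, 228, 235, 232, 233, 233, 234, 233]
420 204 [149, 148, 140, 133, 123, 130, 176, 230, 235, 233, 234, 234, 234, 234]
450 204 [151, 151, 143, 132, 122, 133, 179, 231, 237, 236, 236, 235, 236, 236]
120 [235, 232, 235, 231, 144, 156, 154, 156, 155, 155, 154, 152] [150, 151, 152, 127, 231, 233, 230, 234, 234, 238, 235, 237]
160 [236, 234, 234, 236, 236, 234, 161, 152, 154, 155, 153, 154] [148, 135, 235, 236, 232, 231, 234, 233, 231, 233, 236, 237]
190 [234, 236, 238, 232, 234, 237, 236, 232, 154, 154, 156, 154] [228, 234, 236, 236, 233, 234, 231, 233, 233, 231, 231, 236]
pred edge [0.485116 0.0827  ] tip [0.45922 0.00385]
```

drive_tool(travel=[[0,0,2],[0,0,1.2],[0,0,0.3],[0,0,0.2],[0,0,0]], roll=[0,0,0,0,0], gripper=[-1,-1,-1,-1,-1])

```text
time_s: 7.85
position: [0.4689, 0.0278, 0.0298]
ee_rot: [0.0, 0.81, 0.586, 0.0]
force: [-1.0, -0.2, -0.9]
opening: 0.515
gripper_force: 61.8
```

drive_tool(travel=[[0.1,-0.15,0],[0,0,0.2],[0,0,0.15],[0,0,0]], roll=[0,0,0,0], gripper=[-1,-1,-1,-1])

```text
time_s: 8.25
position: [0.4675, 0.0294, 0.0264]
ee_rot: [0.0, 0.81, 0.586, 0.0]
force: [-3.3, 0.5, 8.3]
opening: 0.515
gripper_force: 62.8
```

Contact with the tongue (8 N). I'm letting go and rising.

drive_tool(travel=[[0,0,0],[0,0,0],[0,0,0],[0,0,0],[0,0,-1],[0,0,-3],[-4,0,-4.5],[-4,0,-4.5]], roll=[0,0,0,0,0,0,0,0], gripper=[0.2,0.4,0.8,1,1,1,1,1])

```text
time_s: 9.05
position: [0.4461, -0.0341, 0.1424]
ee_rot: [0.0, 0.81, 0.587, -0.0]
force: [0.4, -0.3, -0.1]
opening: 1.004
gripper_force: 0.0
```

drive_tool(travel=[[-4.5,0,-2],[-3,0,0],[0,0,0]], roll=[0,0,0], gripper=[1,1,1])

```text
time_s: 9.35
position: [0.4227, -0.1077, 0.1619]
ee_rot: [0.001, 0.811, 0.585, 0.0]
force: [-0.2, -0.2, 0.0]
opening: 1.0
gripper_force: 0.0
```

```bash
cat > look.py <<'E'
from h import *
import sys
s=ctrl.read_state();print(s["position"],yaw(s),s["time_s"])
p=cams.snapshot("wrist");save(p,sys.argv[1])
for d in cams.silhouettes(p,"battery_center"):
    c=cv2.findNonZero(np.array(d["mask"]).astype(np.uint8))
    b=cv2.boxPoints(cv2.minAreaRect(c))
    W=np.array([ray(p,u,.036)[:2] for u in b]);e=np.diff(np.vstack([W,W[:1]]),axis=0)
    q=W.mean(0)-[.4951,.1131];print(round(d["confidence"],2),b.round().tolist(),W.mean(0).round(4),"rel",q@[.312,.95],q@[-.95,.312],np.linalg.norm(e,axis=1).round(4),np.degrees(np.arctan2(e[:,1],e[:,0])).round(1))
E
python3 look.py w5
```

```text
[ 0.42266426 -0.10765221  0.16186444] 71.55770482851892 9.35
0.92 [[290.0, 0.0], [349.0, 0.0], [349.0, 64.0], [290.0, 64.0]] [0.4648 0.0222] rel -0.0958427140994632 0.0004008326422402092 [0.0457 0.0452 0.0486 0.0452] [ -18.4 -106.7  161.6   69.6]
0.91 [[217.0, 212.0], [242.0, 175.0], [303.0, 217.0], [278.0, 253.0]] [ 0.3609 -0.1077] rel -0.25166423367060003 0.05857342975020635 [0.0449 0.069  0.0473 0.072 ] [  34.3  -55.5 -142.1  122.6]
0.77 [[346.0, 168.0], [412.0, 124.0], [437.0, 163.0], [372.0, 207.0]] [ 0.4927 -0.101 ] rel -0.20417072619338936 -0.06456371059521582 [0.0685 0.0434 0.0715 0.0455] [  16.1  -70.2 -162.2  105.9]
```

View pics/w5.png

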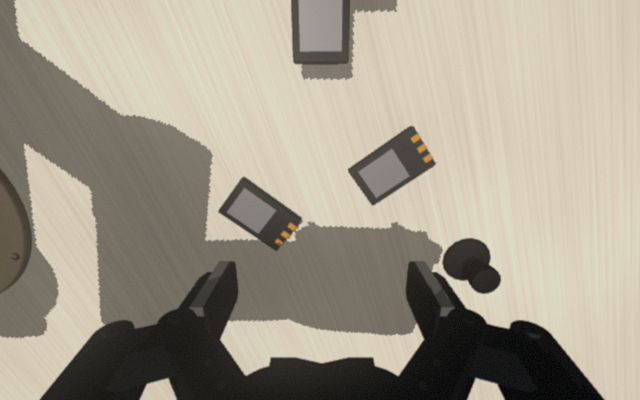

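Battery flat and straight on the tongue (rear edge at (293..349, 64)): centre about 80 mm before the mouth, 0.4 mm off the line, contacts towards the pocket. Since the tool can only roll, I'll push with the back of the open front finger. That keeps the gripper's body clear of the canopy.

drive_tool(travel=[[0,0,0],[0,0,0],[0,0,0],[0,0,0],[0,0,0],[0,0,0],[0,0,0],[0,0,0]], roll=[-0.142,-0.142,-0.142,-0.142,-0.142,-0.142,-0.142,-0.142], gripper=[1,1,1,1,1,1,1,1])

```text
time_s: 10.25
position: [0.4234, -0.1037, 0.1605]
ee_rot: [-0.0, 0.364, 0.931, 0.0]
force: [-0.4, 1.6, 0.5]
opening: 0.997
gripper_force: 0.0
```

drive_tool(travel=[[0,0,0],[0,0,0],[0,0,0],[0,0,0],[0,0,0]], roll=[-0.142,-0.142,-0.142,0,0], gripper=[1,1,1,1,1])

```text
time_s: 10.75
position: [0.4233, -0.1042, 0.1605]
ee_rot: [-0.0, 0.164, 0.986, 0.0]
force: [0.4, -0.0, -0.4]
opening: 0.997
gripper_force: 0.0
```

```bash
cat > rel.py <<'E'
from h import *
s=ctrl.read_state();q=s["position"][:2]-np.array([.4951,.1131]);print("along",q@[.312,.95],"left",q@[-.95,.312],"z",s["position"][2],"yaw",yaw(s),"F",s["force"].round(1),s["time_s"])
E
python3 rel.py
```

```text
along -0.22887281677000898 left 0.00042454614954826053 z 0.16048811869883367 yaw 161.12399365109715 F [ 0.4 -0.  -0.4] 10.75
```

drive_tool(travel=[[0,2.5,0],[0,0,4.5],[0,0,4.5],[0,0,4],[0,0,1.6],[0,0,0]], roll=[-0.01,0,0,0,0,0], gripper=[1,1,1,1,1,1])

```text
time_s: 11.35
position: [0.43, -0.0804, 0.0127]
ee_rot: [-0.002, 0.159, 0.987, 0.001]
force: [0.4, -0.6, 0.8]
opening: 1.004
gripper_force: 0.0
```

```bash
python3 rel.py
python3 - <<'E'
from h import *
b=cams.snapshot("scene");a=cams.snapshot("wrist")
im=np.vstack([cv2.resize(b["pixels"][140:270,240:400],(640,420),interpolation=cv2.INTER_CUBIC)])
save(dict(pixels=im),"x6")
E
```

```text
along -0.20415525735567863 left 0.0014387928228000516 z 0.012737706849110936 yaw 161.7095286660583 F [ 0.4 -0.6  0.8] 11.35
```

View pics/x6.png

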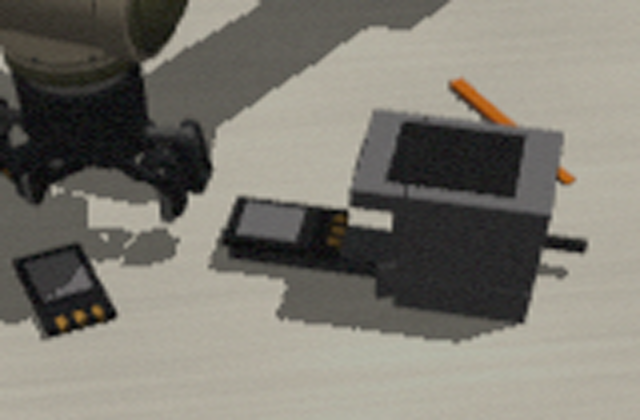

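The scene picture shows the battery flat on the tongue (240..345, 200..255), and the front fingertip at (175,205) behind it, with the knuckle above battery height. I start the push.

drive_tool(travel=[[-0.1,1.5,0],[0,1,0],[0,0.5,0],[0,0.5,0],[0,0.5,0],[0,0.5,0],[0,0.5,0],[0,0,0]], roll=[0,0,0,0,0,0,0,0], gripper=[1,1,1,1,1,1,1,1])

```text
time_s: 12.25
position: [0.4477, -0.0336, 0.0144]
ee_rot: [-0.0, 0.157, 0.988, 0.0]
force: [-0.2, 0.4, 0.1]
opening: 1.0
gripper_force: 0.0
```

```bash
python3 rel.py
cat > sc.py <<'E'
from h import *
import sys
p=cams.snapshot("scene");save(dict(pixels=cv2.resize(p["pixels"][140:270,240:400],(640,520),interpolation=cv2.INTER_CUBIC)),sys.argv[1])
for d in cams.silhouettes(p,"battery_center"):
    u=d["pixel"]
    if u[0]<285: continue
    m=np.array(d["mask"]).astype(np.uint8);b=cv2.boxPoints(cv2.minAreaRect(cv2.findNonZero(m)))
    print(round(d["confidence"],2),u,m.sum(),b.round(1).tolist())
for a in(-.156,-.118,-.08,-.046,0): 
    X=np.r_[np.array([.4951,.1131])+a*np.array([.312,.95]),.036]; print(a,np.round(proj(p,X),1))
E
python3 sc.py x7
```

```text
along -0.15411406830034566 left -0.0007450925039648795 z 0.014434188161660755 yaw 161.8791550212809 F [-0.2  0.4  0.1] 12.25
0.84 [319.4, 211.2] 454 [[302.1000061035156, 216.60000610351562], [304.29998779296875, 200.8000030517578], [333.8999938964844, 205.0], [331.6000061035156, 220.8000030517578]]
-0.156 [282.5 204.6]
-0.118 [296.6 206.9]
-0.08 [310.8 209.1]
-0.046 [323.6 211.2]
0 [341.1 214. ]
```

drive_tool(travel=[[0.05,0.6,0],[0,0.6,0],[0,0.6,0],[0,0.6,0],[0,0.6,0],[0,0.5,0],[0,0.4,0],[0,0,0]], roll=[0.003,0,0,0,0,0,0,0], gripper=[1,1,1,1,1,1,1,1])

```text
time_s: 13.15
position: [0.4596, 0.0035, 0.0145]
ee_rot: [0.0, 0.159, 0.987, 0.0]
force: [0.1, 0.2, 0.0]
opening: 0.998
gripper_force: 0.0
```

```bash
python3 rel.py;python3 sc.py x8
```

```text
along -0.11516863937783482 left -0.0004687247603551714 z 0.014526098087589746 yaw 161.71031689062593 F [0.1 0.2 0. ] 13.15
0.74 [329.1, 211.8] 333 [[317.1000061035156, 218.6999969482422], [319.70001220703125, 202.60000610351562], [341.1000061035156, 206.1999969482422], [338.5, 222.1999969482422]]
0.34 [353.2, 208.3] 3094 [[294.70001220703125, 227.6999969482422], [303.8999938964844, 167.89999389648438], [391.20001220703125, 181.3000030517578], [382.0, 241.1999969482422]]
-0.156 [282.5 204.6]
-0.118 [296.6 206.9]
-0.08 [310.8 209.1]
-0.046 [323.6 211.2]
0 [341.1 214. ]
```

View pics/x8.png

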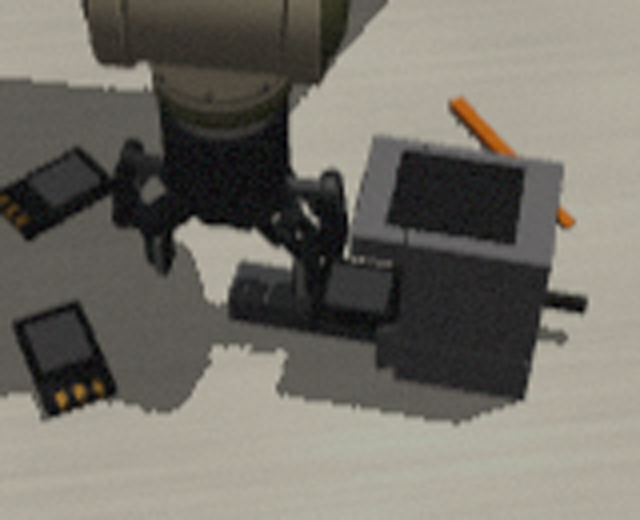

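Run:
```python
from h import *
p=cams.snapshot("scene");R=np.array(p["R"]);c=-R.T@np.array(p["t"]);m=np.array([.4951,.1131,0]);a=np.array([.312,.95,0]);n=np.array([-.95,.312,0])
print("cam",c)
for lab,l,uv in[("knuckle top",-.01,(335,172)),("kn outer",-.01,(345,200)),("kn outer low",-.01,(347,235)),("tip",-.01,(315,300)),("tip front",-.01,(330,290)),("canopy low near corner?",-.042,(352,250)),("canopy top near corner",-.042,(352,238))]:
    d=R.T@np.array([(240+uv[0]/4-p["cx"])/p["fx"],(140+uv[1]/4-p["cy"])/p["fy"],1]);X=c+d*((l-(c-m)@n)/(d@n));print(lab,"along",round((X-m)@a,4),"z",round(X[2],4))
```

```text
cam [ 1.06979783 -0.02161076  0.77379475]
knuckle top along -0.0461 z 0.153
kn outer along -0.0395 z 0.1301
kn outer low along -0.0375 z 0.0987
tip along -0.0568 z 0.0297
tip front along -0.0471 z 0.0426
canopy low near corner? along -0.0293 z 0.1235
canopy top near corner along -0.0296 z 0.1342
```

The open finger's knuckle (about 19 mm ahead of the finger's back, at z ≈ 0.10-0.15) would meet the canopy before the battery is home. I'll find a roll angle and lateral offset that clear it.

Run:
```python
import numpy as np
def rect(x0,x1,y0,y1,n=15):
    X,Y=np.meshgrid(np.linspace(x0,x1,n),np.linspace(y0,y1,n));return np.c_[X.ravel(),Y.ravel()]
res=[]
for w in(11,14):
  fin=rect(-11,11,42.5,56.5);bod=np.vstack([rect(-38,38,-42.5,42.5,30),rect(-w,w,40,77,15)])
  for sg in(1,):
   for ph in range(0,111,5):
    f=np.radians(ph);c,s=np.cos(f),np.sin(f)
    # tool y dir in (along,lat)=(c,-s); tool x = left turn side: (s,c)
    T=lambda P:np.c_[P[:,1]*c+P[:,0]*s,-P[:,1]*s+P[:,0]*c]
    F=T(fin);B=T(bod)
    for lat in range(0,90,2):
      FF=F+[0,lat];on=FF[np.abs(FF[:,1])<20]
      if not len(on):continue
      i=on[:,0].argmax();
      if (FF[np.abs(FF[:,1])<23.5][:,0].max()>on[i,0]+.01):continue
      sh=-46-on[i,0];BB=B+[sh,lat]
      d=np.hypot(np.maximum(-32-BB[:,0],0),np.maximum(np.abs(BB[:,1])-42,0))
      inn=(BB[:,0]>-32)&(np.abs(BB[:,1])<42)
      cl=d.min() if not inn.any() else -np.minimum(BB[inn,0]+32,42-np.abs(BB[inn,1])).max()
      g=FF+[sh,0];guide=((g[:,0]>-16)&(np.abs(g[:,1])>20)).any()
      res.append((round(cl,1),w,ph,lat,round(sh,1),round(on[i,1],1),guide))
for w in(11,14):
    print(sorted([r for r in res if r[1]==w],reverse=True)[:14])
```

```text
[(np.float64(2.2), 11, 55, 58, np.float64(-87.4), np.float64(18.0), np.False_), (np.float64(1.0), 11, 55, 56, np.float64(-87.4), np.float64(16.0), np.False_), (np.float64(0.9), 11, 60, 62, np.float64(-83.8), np.float64(18.6), np.False_), (np.float64(0.8), 11, 50, 56, np.float64(-90.7), np.float64(19.8), np.False_), (np.float64(0.8), 11, 50, 54, np.float64(-90.7), np.float64(17.8), np.False_), (np.float64(0.8), 11, 50, 52, np.float64(-90.7), np.float64(15.8), np.False_), (np.float64(0.8), 11, 50, 50, np.float64(-90.7), np.float64(13.8), np.False_), (np.float64(0.8), 11, 50, 48, np.float64(-90.7), np.float64(11.8), np.False_), (np.float64(0.8), 11, 50, 46, np.float64(-90.7), np.float64(9.8), np.False_), (np.float64(0.8), 11, 50, 44, np.float64(-90.7), np.float64(7.8), np.False_), (np.float64(0.8), 11, 50, 42, np.float64(-90.7), np.float64(5.8), np.False_), (np.float64(0.8), 11, 50, 40, np.float64(-90.7), np.float64(3.8), np.False_), (np.float64(0.8), 11, 50, 38, np.float64(-90.7), np.float64(1.8), np.False_), (np.float64(0.8), 11, 50, 36, np.float64(-90.7), np.float64(-0.2), np.False_)
[... 415 characters left out ...]
.2), 14, 55, 54, np.float64(-87.4), np.float64(14.0), np.False_), (np.float64(-0.2), 14, 55, 52, np.float64(-87.4), np.float64(12.0), np.False_), (np.float64(-0.2), 14, 55, 50, np.float64(-87.4), np.float64(10.0), np.False_), (np.float64(-0.2), 14, 55, 48, np.float64(-87.4), np.float64(8.0), np.False_), (np.float64(-0.2), 14, 55, 46, np.float64(-87.4), np.float64(6.0), np.False_), (np.float64(-0.2), 14, 55, 44, np.float64(-87.4), np.float64(4.0), np.False_), (np.float64(-0.2), 14, 55, 42, np.float64(-87.4), np.float64(2.0), np.False_), (np.float64(-0.2), 14, 55, 40, np.float64(-87.4), np.float64(0.0), np.False_), (np.float64(-0.2), 14, 55, 38, np.float64(-87.4), np.float64(-2.0), np.False_)]
```

Plan: back off, roll the tool so y points 52° left of the pocket axis (clearance about 1 mm by the model), put the axis about 38 mm to the right, and push with the finger's front corner.

drive_tool(travel=[[0,-2,0],[0,-3,-3],[0,-1,-3],[0,0,0],[0,0,0],[0,0,0],[0,0,0],[0,0,0]], roll=[0,0,0,-0.145,-0.145,-0.145,-0.145,-0.145], gripper=[1,1,1,1,1,1,1,1])

```text
time_s: 14.1
position: [0.4405, -0.0541, 0.0746]
ee_rot: [0.0, -0.204, 0.979, -0.0]
force: [-0.0, 0.8, -0.6]
opening: 1.004
gripper_force: 0.0
```

drive_tool(travel=[[0,0,0],[0,0,0],[0,0,0]], roll=[-0.145,-0.038,0], gripper=[1,1,1])

```text
time_s: 14.4
position: [0.4405, -0.054, 0.0745]
ee_rot: [-0.0, -0.29, 0.957, 0.0]
force: [-0.4, -0.1, -0.4]
opening: 1.001
gripper_force: 0.0
```

```bash
python3 rel.py; python3 sc.py x9
```

```text
along -0.17579895919550637 left -0.00029232029337411536 z 0.07454194844395094 yaw -146.3114492030533 F [-0.4 -0.1 -0.4] 14.4
0.83 [330.8, 213.3] 353 [[318.0, 204.0], [339.0, 204.0], [339.0, 222.0], [318.0, 222.0]]
0.23 [351.3, 206.2] 3127 [[294.3999938964844, 227.0], [305.0, 166.60000610351562], [391.0, 181.8000030517578], [380.3999938964844, 242.1999969482422]]
-0.156 [282.5 204.6]
-0.118 [296.6 206.9]
-0.08 [310.8 209.1]
-0.046 [323.6 211.2]
0 [341.1 214. ]
```

drive_tool(travel=[[-3.4,0.2,0],[-3.4,0.3,0],[0,0,3],[0,0,3],[-0.4,0.3,0],[-0.4,0.3,0],[-0.4,0.3,0],[0,0,0]], roll=[0,0,0,0,0,0,0,0], gripper=[1,1,1,1,1,1,1,1])

```text
time_s: 15.3
position: [0.4997, 0.0026, 0.015]
ee_rot: [0.0, -0.29, 0.957, -0.0]
force: [-0.1, 0.6, -0.1]
opening: 1.002
gripper_force: 0.0
```

```bash
python3 rel.py; python3 sc.py x10
```

```text
along -0.10349642562143986 left -0.03882758562137476 z 0.014980071257196026 yaw -146.27339914197896 F [-0.1  0.6 -0.1] 15.3
0.72 [331.0, 213.2] 330 [[317.20001220703125, 219.39999389648438], [319.20001220703125, 203.1999969482422], [340.3999938964844, 205.8000030517578], [338.3999938964844, 222.0]]
-0.156 [282.5 204.6]
-0.118 [296.6 206.9]
-0.08 [310.8 209.1]
-0.046 [323.6 211.2]
0 [341.1 214. ]
```

View pics/x10.png

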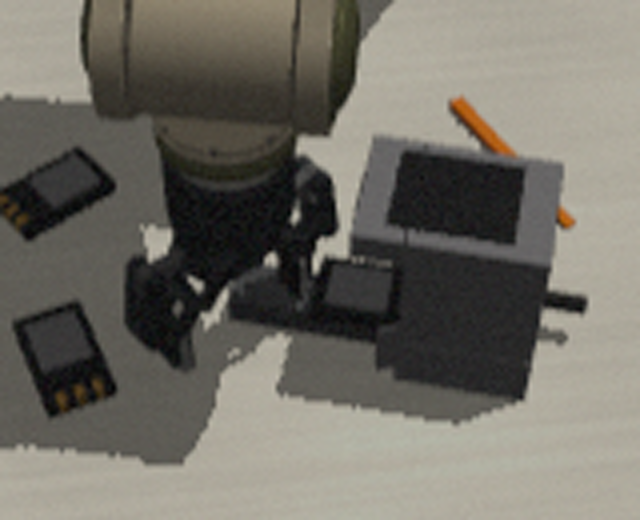

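The finger corner (315,290) now stands just behind the battery, with the gap between knuckle (335,200) and canopy (355,240) still open. Slow push, watching the force.

drive_tool(travel=[[-0.2,0.15,0],[-0.2,0.15,0],[-0.2,0.15,0],[-0.2,0.15,0],[0,0,0]], roll=[0,0,0,0,0], gripper=[1,1,1,1,1])

```text
time_s: 15.9
position: [0.5028, 0.0119, 0.0145]
ee_rot: [0.0, -0.29, 0.957, 0.0]
force: [-0.2, -0.4, 0.6]
opening: 1.001
gripper_force: 0.0
```

drive_tool(travel=[[-0.08,0.06,0],[-0.08,0.06,0],[0,0,0]], roll=[0,0,0], gripper=[1,1,1])

```text
time_s: 16.2
position: [0.5034, 0.0135, 0.0145]
ee_rot: [0.0, -0.29, 0.957, 0.0]
force: [-0.1, -0.7, 0.5]
opening: 1.0
gripper_force: 0.1
```

```bash
python3 rel.py; python3 sc.py x11
```

```text
along -0.09199022907236744 left -0.03897476099444498 z 0.014544467240099536 yaw -146.29643989982065 F [-0.1 -0.7  0.5] 16.2
-0.156 [282.5 204.6]
-0.118 [296.6 206.9]
-0.08 [310.8 209.1]
-0.046 [323.6 211.2]
0 [341.1 214. ]
```

drive_tool(travel=[[-0.08,0.06,0],[-0.08,0.06,0],[0,0,0]], roll=[0,0,0], gripper=[1,1,1])

```text
time_s: 16.6
position: [0.5041, 0.0155, 0.0146]
ee_rot: [0.0, -0.29, 0.957, -0.0]
force: [-0.1, -1.0, 0.1]
opening: 1.004
gripper_force: 0.1
```

drive_tool(travel=[[-0.08,0.06,0],[0,0,0]], roll=[0,0], gripper=[1,1])

```text
time_s: 16.8
position: [0.5044, 0.0164, 0.0145]
ee_rot: [0.0, -0.29, 0.957, -0.0]
force: [-0.4, -0.4, 0.6]
opening: 1.002
gripper_force: 0.1
```

drive_tool(travel=[[-0.08,0.06,0],[0,0,0]], roll=[0,0], gripper=[1,1])

```text
time_s: 17.0
position: [0.5048, 0.0173, 0.0146]
ee_rot: [0.0, -0.29, 0.957, -0.0]
force: [0.1, -0.8, -0.8]
opening: 1.0
gripper_force: 0.1
```

drive_tool(travel=[[-0.08,0.06,0],[0,0,0]], roll=[0,0], gripper=[1,1])

```text
time_s: 17.2
position: [0.5051, 0.0183, 0.0146]
ee_rot: [0.0, -0.29, 0.957, -0.0]
force: [-0.0, -0.4, -0.3]
opening: 1.003
gripper_force: 0.1
```

drive_tool(travel=[[-0.08,0.06,0],[0,0,0]], roll=[0,0], gripper=[1,1])

```text
time_s: 17.4
position: [0.5055, 0.0192, 0.0146]
ee_rot: [0.0, -0.29, 0.957, -0.0]
force: [0.0, -0.8, 0.7]
opening: 1.004
gripper_force: 0.2
```

```bash
python3 rel.py; python3 sc.py x12
```

```text
along -0.08597766467340766 left -0.03913877707219864 z 0.014551230925134818 yaw -146.29736210705332 F [ 0.  -0.8  0.7] 17.4
0.79 [333.9, 209.8] 248 [[321.70001220703125, 220.10000610351562], [323.1000061035156, 204.60000610351562], [340.20001220703125, 206.10000610351562], [338.79998779296875, 221.60000610351562]]
0.47 [352.2, 206.0] 2959 [[298.20001220703125, 228.39999389648438], [307.3999938964844, 168.60000610351562], [390.29998779296875, 181.39999389648438], [381.1000061035156, 241.1999969482422]]
-0.156 [282.5 204.6]
-0.118 [296.6 206.9]
-0.08 [310.8 209.1]
-0.046 [323.6 211.2]
0 [341.1 214. ]
```

drive_tool(travel=[[-0.08,0.06,0],[0,0,0]], roll=[0,0], gripper=[1,1])

```text
time_s: 17.7
position: [0.5055, 0.0198, 0.0145]
ee_rot: [-0.0, -0.29, 0.957, -0.0]
force: [-2.0, -4.5, -0.1]
opening: 0.997
gripper_force: 2.1
```

drive_tool(travel=[[-0.08,0.06,0],[0,0,0]], roll=[0,0], gripper=[1,1])

```text
time_s: 17.9
position: [0.5056, 0.0202, 0.0145]
ee_rot: [-0.001, -0.29, 0.957, -0.001]
force: [-4.3, -8.0, 1.4]
opening: 1.0
gripper_force: 4.7
```

drive_tool(travel=[[-0.08,0.06,0],[0,0,0]], roll=[0,0], gripper=[1,1])

```text
time_s: 18.1
position: [0.5056, 0.0204, 0.0145]
ee_rot: [-0.002, -0.291, 0.957, -0.001]
force: [-7.1, -13.4, 3.5]
opening: 0.999
gripper_force: 6.8
```

```bash
python3 rel.py
python3 - <<'E'
from h import *
s=ctrl.read_state();print(s["force"],s["torque"],s["gripper_force"])
F=np.array(s["force"]);M=np.array(s["torque"])
for nm,al,la,z in[("batt",-.046,0,.032),("elbow",-.032,.015,.125),("body",-.032,-.03,.12)]:
    X=np.r_[np.array([.4951,.1131])+al*np.array([.312,.95])+la*np.array([-.95,.312]),z]
    print(nm,"about TCP",np.cross(X-s["position"],F).round(2),"about flange +.17",np.cross(X-s["position"]-[0,0,.17],F).round(2))
E
python3 sc.py x13
```

```text
along -0.08475883950330049 left -0.03892357452354901 z 0.014485246248677273 yaw -146.18443801721608 F [ -7.1 -13.4   3.5] 18.1
[ -7.05761513 -13.36282842   3.51664658] [-1.90413329  0.9870838   0.65940336] 6.784959516953677
batt about TCP [ 0.41 -0.04  0.68] about flange +.17 [-1.87  1.16  0.68]
elbow about TCP [ 1.71 -0.66  0.94] about flange +.17 [-0.56  0.54  0.94]
body about TCP [ 1.6  -0.77  0.27] about flange +.17 [-0.68  0.43  0.27]
0.75 [333.5, 212.8] 222 [[323.0, 205.0], [339.0, 205.0], [339.0, 220.0], [323.0, 220.0]]
-0.156 [282.5 204.6]
-0.118 [296.6 206.9]
-0.08 [310.8 209.1]
-0.046 [323.6 211.2]
0 [341.1 214. ]
```

The moment matches a push at the battery's rear edge (not the canopy): the battery has reached the back wall with about 15 N. I'm backing off to check from above.

drive_tool(travel=[[0.8,-0.6,0],[2.4,-1.8,0],[3.2,-2.4,-2],[3.2,-2.4,-3],[0,0,-4.5],[0,0,-4.5],[0,0,0]], roll=[0,0,0,0,0,0.14,0.14], gripper=[1,1,1,1,1,1,1])

```text
time_s: 18.9
position: [0.4688, -0.0925, 0.16]
ee_rot: [0.005, -0.15, 0.989, -0.003]
force: [-0.6, 0.7, -1.0]
opening: 0.999
gripper_force: 0.0
```

drive_tool(travel=[[0,0,0],[0,0,0],[0,0,0],[0,0,0],[0,0,0],[0,0,0],[0,0,0],[0,0,0]], roll=[0.145,0.145,0.145,0.145,0.145,0.145,0.145,0.145], gripper=[1,1,1,1,1,1,1,1])

```text
time_s: 19.7
position: [0.4665, -0.0911, 0.1545]
ee_rot: [0.0, 0.416, 0.909, 0.0]
force: [-0.1, 0.7, 0.3]
opening: 1.003
gripper_force: 0.0
```

drive_tool(travel=[[0,0,0],[0,0,0],[0,0,0],[0,0,0],[0,0,0],[0,0,0],[0,0,0],[0,0,0]], roll=[0.145,0.145,0.145,0.145,0.145,0.145,0.145,0.035], gripper=[1,1,1,1,1,1,1,1])

```text
time_s: 20.5
position: [0.4665, -0.0911, 0.1545]
ee_rot: [-0.0, 0.815, 0.579, 0.0]
force: [0.3, -0.7, 0.2]
opening: 1.001
gripper_force: 0.0
```

```bash
python3 rel.py; python3 look.py w14; python3 sc.py x14
```

```text
along -0.20294445622889165 left -0.0365776429672305 z 0.15454500645652963 yaw 70.75349444362575 F [ 0.3 -0.7  0.2] 20.5
[ 0.46652563 -0.09114132  0.15454501] 70.75349444362575 20.5
0.71 [[310.0, 199.0], [373.0, 155.0], [400.0, 193.0], [337.0, 237.0]] [ 0.4961 -0.0999] rel -0.20204274329068672 -0.06741078502167076 [0.0693 0.0439 0.0725 0.0463] [  16.8  -72.2 -161.4  103.9]
0.67 [[239.0, 0.0], [299.0, 0.0], [299.0, 6.0], [239.0, 6.0]] [0.4805 0.0685] rel -0.0469341820421983 -2.6963485538185686e-05 [0.0452 0.0039 0.0455 0.0039] [ -19.2 -110.6  160.8   65.7]
0.64 [[185.0, 242.0], [209.0, 205.0], [271.0, 246.0], [247.0, 282.0]] [ 0.3655 -0.1059] rel -0.24844005281918685 0.054788345254496815 [0.0465 0.0692 0.049  0.0724] [  34.3  -56.3 -142.   121.9]
0.62 [332.3, 211.7] 251 [[323.0, 205.0], [339.0, 205.0], [339.0, 221.0], [323.0, 221.0]]
-0.156 [282.5 204.6]
-0.118 [296.6 206.9]
-0.08 [310.8 209.1]
-0.046 [323.6 211.2]
0 [341.1 214. ]
```

drive_tool(travel=[[2.5,-1.8,0],[2.5,-1.8,0],[0,0,0],[0,0,0]], roll=[-0.016,0,0,0], gripper=[1,1,1,1])

```text
time_s: 21.1
position: [0.4484, -0.0323, 0.1547]
ee_rot: [0.0, 0.809, 0.588, 0.0]
force: [-0.0, -0.4, -0.1]
opening: 1.001
gripper_force: 0.0
```

```bash
python3 rel.py; python3 look.py w15
python3 - <<'E'
import cv2,numpy as np
g=cv2.cvtColor(cv2.imread("pics/w15.png"),cv2.COLOR_BGR2GRAY)
g=g[:130,270:370]
for r in range(0,130,6): print(r,g[r,::4].tolist())
E
```

```text
along -0.1526599006412239 left -0.0009676196155698549 z 0.15471159434215917 yaw 72.04945789436066 F [-0.  -0.4 -0.1] 21.1
[ 0.44838206 -0.03225148  0.15471159] 72.04945789436066 21.1
0.92 [[291.0, 74.0], [291.0, 31.0], [348.0, 31.0], [348.0, 74.0]] [0.4846 0.0834] rel -0.031461855530211115 0.0007686063055017192 [0.0307 0.0443 0.0307 0.0462] [  70.2  -17.9 -106.3  162.1]
0.92 [[224.0, 279.0], [248.0, 245.0], [303.0, 284.0], [279.0, 318.0]] [ 0.3647 -0.0999] rel -0.24304111977764026 0.057471204273055146 [0.0469 0.0692 0.0496 0.0724] [  36.   -58.4 -140.5  119.6]
0.74 [[344.0, 243.0], [405.0, 204.0], [428.0, 240.0], [367.0, 279.0]] [ 0.4942 -0.0944] rel -0.19741038065118896 -0.06385853182321019 [0.0691 0.0459 0.0724 0.0483] [  17.5  -73.3 -160.7  102.9]
0 [137, 136, 136, 137, 133, 135, 135, 133, 134, 131, 132, 130, 131, 130, 129, 129, 128, 126, 128, 128, 127, 126, 126, 127, 128]
6 [137, 138, 138, 137, 135, 137, 134, 135, 132, 134, 132, 132, 130, 129, 131, 128, 128, 127, 126, 127, 126, 125, 128, 125, 125]
12 [139, 140, 138, 138, 136, 135, 133, 133, 133, 131, 134, 131, 131, 131, 129, 130,
[... 1537 characters left out ...]
 195, 197, 193, 198, 197, 67, 72, 65, 67, 62, 72, 62, 77, 63, 61, 110, 109, 110, 107, 109, 109, 110]
102 [198, 198, 198, 193, 195, 196, 196, 196, 94, 95, 90, 90, 91, 91, 89, 87, 90, 86, 109, 110, 110, 109, 108, 108, 109]
108 [195, 199, 192, 199, 193, 197, 193, 199, 89, 94, 92, 92, 90, 90, 88, 89, 92, 85, 168, 195, 196, 197, 193, 190, 197]
114 [199, 198, 199, 196, 195, 195, 195, 199, 93, 93, 93, 92, 92, 94, 89, 89, 91, 84, 180, 194, 197, 197, 192, 192, 194]
120 [201, 195, 200, 195, 200, 195, 198, 196, 99, 97, 93, 92, 96, 93, 89, 89, 92, 86, 178, 192, 192, 193, 196, 193, 188]
126 [199, 200, 197, 202, 197, 197, 195, 198, 98, 94, 96, 93, 95, 94, 88, 91, 92, 89, 172, 193, 195, 196, 194, 195, 190]
```

Run:
```python
from h import *
p=cams.snapshot("wrist");g=cv2.GaussianBlur(cv2.cvtColor(p["pixels"],cv2.COLOR_RGB2GRAY).astype(np.float32),(3,3),0)
M=np.array([.4951,.1131]);a=np.array([.312,.95]);n=np.array([-.95,.312])
def edge(prof,i0):
    d=np.abs(np.diff(prof));k=int(d.argmax());w=d[max(k-2,0):k+3];return i0+(w*np.arange(max(k-2,0),max(k-2,0)+len(w))).sum()/w.sum()+.5
def rep(nm,pts,z):
    W=np.array([ray(p,u,z)[:2] for u in pts])-M;A=W@a;L=W@n
    print(nm,"along",A.round(4).tolist(),"lat",L.round(4).tolist())
    return A,L
rear=[(c,edge(g[66:90,c],66)) for c in range(295,346,3)];print([round(r[1],1) for r in rear])
A,L=rep("rear",rear,.036);print("rear yaw err",np.degrees(np.polyfit(L,A,1)[0]),A.mean())
col=range(306,340,3)
pr=g[110:235,318];print(pr[::4].round().tolist())
lf=[(edge(g[r,284:304],284),r) for r in range(50,74,3)];rt=[(edge(g[r,340:358],340),r) for r in range(38,74,4)]
for nm,q in(("left",lf),("right",rt)):
    A,L=rep(nm,q,.036);print(nm,"yaw err",np.degrees(np.polyfit(A,L,1)[0]),L.mean())
```

```text
[np.float64(73.2), np.float64(73.2), np.float64(73.5), np.float64(73.7), np.float64(73.3), np.float64(73.4), np.float64(73.3), np.float64(72.9), np.float64(73.4), np.float64(73.5), np.float64(73.3), np.float64(72.9), np.float64(73.3), np.float64(72.9), np.float64(73.2), np.float64(72.9), np.float64(72.9)]
rear along [-0.0469, -0.0469, -0.0471, -0.0472, -0.047, -0.0471, -0.047, -0.0467, -0.047, -0.0471, -0.047, -0.0466, -0.047, -0.0466, -0.0468, -0.0466, -0.0466] lat [0.02, 0.0176, 0.0151, 0.0127, 0.0103, 0.0079, 0.0054, 0.003, 0.0006, -0.0018, -0.0043, -0.0067, -0.0091, -0.0116, -0.014, -0.0164, -0.0188]
rear yaw err -0.5878450151417071 -0.046899653708147006
[92.0, 92.0, 92.0, 93.0, 93.0, 94.0, 94.0, 95.0, 96.0, 96.0, 96.0, 100.0, 189.0, 197.0, 199.0, 201.0, 200.0, 198.0, 199.0, 199.0, 198.0, 196.0, 195.0, 196.0, 197.0, 199.0, 198.0, 199.0, 198.0, 194.0, 162.0, 113.0]
left along [-0.0301, -0.0322, -0.0344, -0.0365, -0.0387, -0.0409, -0.0431, -0.0453] lat [0.0238, 0.0234, 0.0233, 0.0233, 0.0231, 0.0232, 0.0232, 0.0229]
left yaw err 2.535081563223986 0.02326781842097308
right along [-0.0215, -0.0243, -0.0271, -0.03, -0.0328, -0.0357, -0.0386, -0.0415, -0.0445] lat [-0.0222, -0.0223, -0.0224, -0.0222, -0.0223, -0.0224, -0.0223, -0.0222, -0.0222]
right yaw err -0.10234437567056327 -0.02227303398893281
```

Run:
```python
from h import *
p=cams.snapshot("wrist");g=cv2.cvtColor(p["pixels"],cv2.COLOR_RGB2GRAY).astype(int)
print(g[140:166,318].tolist(),g[140:166,310].tolist())
for r in(146,150,154,157): print(r,(ray(p,(318,r),.024)[:2]-[.4951,.1131])@[.312,.95])
```

```text
[94, 95, 97, 95, 96, 97, 93, 96, 100, 96, 96, 97, 98, 97, 98, 112, 137, 177, 195, 196, 195, 196, 196, 198, 197, 198] [93, 92, 94, 94, 94, 94, 93, 94, 95, 96, 96, 94, 96, 97, 96, 112, 124, 152, 191, 201, 197, 198, 199, 199, 201, 199]
146 -0.10698195744629736
150 -0.11061407900069578
154 -0.11427771552192362
157 -0.11704637215858335
```

```bash
python3 -c "
from plant import ctrl
print(ctrl.finish_job())"
```

```text
the job is handed in; nothing more can be done
None
```

I laid the right-most battery on the tongue, contacts first, and slid it home against the back of the pocket. The push met firm resistance at about 15 N. Afterwards it measured straight to about 0.6° and within about 1 mm of home. The gripper let go and backed clear, nothing else in the scene was touched, and I handed the job in at about 21 s; no verdict came back.

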